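Take the push-and-turn filler cap off the boiler

ROBOT

A 6-joint arm with a two-finger parallel gripper is mounted at the origin on the work surface. World frame = base frame: x ahead of the robot, y to its left, z up, the work surface at z = 0. Lengths are in mm, angles in rad, forces in N, time in s.
With the tool pointing down it reaches from about 350 to 775 mm from the base axis. Payload 5.5 kg.
Tool frame: the origin (TCP) lies midway between the tips of the shut fingers; the grasp point (between the pads) lies 19 mm behind it; z points along the fingers, y is the line along which they close (so a half turn about z gives the same grasp; the last joint's range is limited). The gripper opens to 85 mm and grips with 20 to 120 N. Pads are 22 mm wide; open, the fingers measure 114 mm over their backs; the gripper's body (76 mm by 85 mm) begins 54 mm behind the grasp point. The pads swing forward as they close: fully open they stand 13 mm farther back than shut.
Start: joints at [-1.365, 0.313, 0.046, 1.304, 0, 1.431], TCP at [194.893, -541.007, 231.323] pointing down, gripper open.
Joint ranges: [-2.76, 2.76], [-0.86, 1.69], [-1.03, 1.26], [-2.2, 2.34], [-1.47, 1.5], [-3.14, 3.14]. Speed limits (rad/s): [2.57, 2.57, 3.14, 3.14, 3.14, 3.14].

INTERFACE

Orientations are given as a unit quaternion [w, x, y, z].
In Python, from workcell import manip, imaging, spot_in, regions_of, mark_of gives the robot as it stands.
- The arm moves only by the tool move_arm, never from a script. Its argument "steps" is a list of rows, each an object with "xyz": the shift along the tool's x, y, z in cm, a list of three; "spin": the turn about the tool's z in rad; "grip": the finger opening in cm, from 0 to 8.54. In form: [{"xyz": [tx, ty, tz], "spin": spin, "grip": grip}, ...]. A call has 1 to 12 rows; each row is the pose to reach, as a shift and turn from the pose commanded when the call began, along the tool's axes at that moment; what a row does not reach only later rows make up. A row lasts 1/10 s, in which the tool goes at most 50 mm and 8.59 degrees, less where a joint would pass 70% of its speed; a pose out of reach is approached as far as the arm can. A call with a gripper value outside its range is refused whole. The fingers move at their own pace and stop on an object; "force" is the grip in N (left out, the last holds). Time passes only in rows, so rows that repeat a pose let the fingers close. It gives the time, the measured TCP pose, the force, the opening and the grip force at its end, in the units of the state.
- manip.get_state(): the state, without advancing time (a new reading comes with each control period).
- imaging.grab_frame(name): name is "scene" or "side" or "wrist"; returns a dict with "color" (420x560x3 uint8, red, green, blue), "mtx" (3x3 intrinsics, pixels), "rvec" (rotation vector, rad) and "tvec" (3), from world to camera coordinates, as OpenCV has them; the wrist camera has in their place "T_tool_cam" (4x4, takes a point from camera to tool coordinates, whose origin is the TCP and whose axes are the flange's). Camera axes: x right, y down, z forward; pixel columns grow to the right and rows downward; lengths in mm; the calibration is good to about 2 mm. A picture is of the moment at which its call begins: read the wrist's pose just before it. There is no depth.
- manip.finish_job(): hands the job in; it is judged then, once.
Trained networks look in a picture, given as the dict that the camera call returned (one of the last four; its "shot" number tells which), for a name from the list of things; names that differ only in an ending like _2 or _b are one class to them, and where a whole thing is asked for, a point or a joint stands for the part that bears it (a point fixed in the world has none). Each returns a list of dicts, best first, with "confidence" (0 to 1); they miss things now and then, are a little off and sometimes report something else, mostly with a low value. They report only what shows in the picture. A call takes as long as a camera call. They do not tell look-alikes from the thing itself.
- spot_in(picture, query): "location" ([x, y, z] in mm, in the coordinates of the camera as it stood for that picture, good to about 4 mm: the middle of the surface that is visible of it).
- regions_of(picture, query): "mask" (420x560 bool, what is visible of it).
- mark_of(picture, query): "location" ([x, y, z] in mm, in the coordinates of the camera as it stood for that picture, good to about 4 mm: a listed point, or the origin of a listed thing).
The state is a dict: "t": time; "joints": joint angles; "dq": joint speeds; "joint_efforts": joint torques, N m; "ee_pos": TCP position; "eef_rot": TCP orientation; "contact_force": force on the tool from outside, world axes, zero at the start; "ft_torque": the same for the moment, N m; "finger_gap": finger opening in mm; "finger_force": force on a finger pad.
Only numpy, scipy, OpenCV 4.12 (cv2) and the standard library are available. Lean on these libraries where they do the work, as an engineer would, in place of code of your own. Each camera call takes 0.05 s, during which the arm holds its last target. There are 200 camera calls.

TASK

Open the copper boiler: press its black safety cap down against the spring, keep it pressed while you turn it anticlockwise (seen from above) until the lugs come free, and lift it off without forcing the lugs or the seal. Then set the cap down, not dropped, in the empty half of the aluminium parts tray, standing skirt down as it stood on the boiler, and leave everything else where it is.

Things in the scene. Friction and masses are not known exactly. Their poses are not given: they have to be found in the camera images.
- boiler: Fixed copper drum in a grey cradle, lying along the body's y axis: drum 110 mm in diameter, end flanges 138 mm, 288 mm long over its fittings. z up. Origin under its middle, level with the soles of its feet at their longest; the feet are screwed in by up to 15 mm, so its height varies. A brass filler neck 30 mm in diameter rises from the middle; the drum's top is 143 mm above the origin.
- neck_rim (a point): Centre of the top of the filler neck, 183 mm above the boiler's origin; axes as the boiler's. Under the cap the neck has a flange 42 mm across. The cap's two lugs sit in notches in its underside, at the boiler's +x and -x sides. Unless pressed down clear of the notches the cap turns only about 0.08 rad and cannot be lifted. Solid stops stand clockwise of the notches.
- neck_gap (a point): Middle of one of the two gaps in the flange, half a turn apart, 18 mm from the neck's axis, 1.34 rad anticlockwise of the notch at the boiler's +x side. Pressed, the cap turns anticlockwise (positive about z); with its lugs 1.2 to 1.45 rad from the notches they lie in the gaps and it lifts straight off. At 1.5 rad the lugs meet solid stops.
- cap: Loose black plastic cap, 54 mm in diameter, 38 mm high, 100 to 160 g, ribbed, with a red disc and a white bar on top. The bar and the two lugs inside the skirt lie along the cap's x axis; locked, that is the boiler's x axis within 0.08 rad. Origin at the centre of its lower edge, z up along its axis; locked, 9 mm below neck_rim.
- cap_grip (a point): Point on the cap's axis 22 mm above its lower edge, 16 mm below its top: a good height for the finger pads; their tips then end 3 mm above the lower edge. How far the cap must be pressed cannot be seen: the lugs run in a slot ring set by hand, and clear the notches at 1.5 to 8.5 mm; 1.6 mm deeper they meet the slot's solid floor.
- cap_top (a point): Centre of the cap's top, 38 mm above its lower edge. A sprung seal inside pushes the cap up off the neck: 8 N when locked, 1.2 N more per mm pressed, so 10 to 18 N at the depth where the lugs clear, 12 to 20 N on the solid floor; over 35 N in all between cap and boiler (pressing, pulling or twisting) counts as forcing it. With its lugs free, an unheld cap is thrown off.
- tray: Fixed aluminium parts tray, 175 mm (its x) by 340 mm (its y), 28 mm high, walls and floor 4 mm thick, with a wall across the middle that makes two halves of about 165 mm square inside. Origin at the centre of its underside, z up. The half at its -y side holds small parts, the half at its +y side is empty.
- tray_empty (a point): Centre of the floor (its upper face) of the empty half of the tray, 4 mm above the bench; axes parallel to the tray's.
- ring_tray: Bright yellow-green plastic ring, 56 mm in diameter, 20 mm high, in the other half of the tray. Origin at the centre of its underside. Leave it.
- fitting: Brass pipe fitting, 34 mm high, 28 mm across its hexagon, standing in the other half of the tray. Origin at the centre of its underside. Leave it.
- ring_bench: Bright yellow-green plastic ring like the one in the tray, 56 mm in diameter, 20 mm high, on the bench. Origin at the centre of its underside. Leave it.
- wrench: Steel wrench about 180 mm long lying on the bench. Leave it.
- screwdriver: Screwdriver about 200 mm long with an orange handle, lying on the bench. Leave it.
- group_head: Chrome espresso group bell standing on the bench, 68 mm in diameter, 116 mm high. Origin at the centre of its underside. Leave it.
- gauge: Chrome pressure gauge lying face up on the bench, 52 mm in diameter, 22 mm high, with a brass stem. Origin at the centre of its underside. Leave it.
Not all that is in view belongs to the job. Of the things shaped like the cap, the black one is meant.

How it is judged:
By the outcome, as a careful person would: the job done as asked, in the order asked, and still so for the second after the job is handed in, with the robot touching nothing.
It also fails if it takes over 58 s, if anything falls off the work surface, if the arm or the gripper's body presses on something with over 40 N, if the wrist force passes 120 N, or if a joint passes its speed limit or range.

## Working session

There is one attempt and no reset: what is moved stays moved. The work goes in short steps, Python scripts to look and compute and a tool call to move; the robot and the scene stay as the last step left them, time stands still between calls to the robot, and variables do not carry over. Pictures are saved under pics/ and viewed, at most 10 in all, crops included, and the job is handed in when it is done.

Besides the shell and the picture viewer there is one more tool, called after "Emit:" as name([rows], argument=value, ...), one row to a line, values as JSON. move_arm: Moves the arm, as the interface text tells. Its arguments: {"type":"object","properties":{"steps":{"type":"array","items":{"type":"object","properties":{"xyz":{"type":"array","items":{"type":"number"}},"spin":{"type":"number"},"grip":{"type":"number"}}}},"force":{"type":"number"}},"required":["steps"]}

```bash
mkdir -p pics
cat > h.py <<'E'
import numpy as np, cv2
from scipy.spatial.transform import Rotation as R
from workcell import manip, imaging, spot_in, regions_of, mark_of
def grab(n):
    s=manip.get_state(); f=imaging.grab_frame(n)
    if n=="wrist":
        q=s["eef_rot"]; T=np.eye(4); T[:3,:3]=R.from_quat([q[1],q[2],q[3],q[0]]).as_matrix(); T[:3,3]=s["ee_pos"]
        f["W"]=T@np.array(f["T_tool_cam"])
    else:
        T=np.eye(4); T[:3,:3]=cv2.Rodrigues(np.array(f["rvec"],float))[0]; T[:3,3]=np.ravel(f["tvec"]); f["W"]=np.linalg.inv(T)
    return f
def world(f,p): return (f["W"]@np.r_[np.ravel(p),1])[:3]
def pix(f,p):
    c=np.linalg.inv(f["W"])@np.r_[p,1]; u=np.array(f["mtx"])@c[:3]; return u[:2]/u[2]
def onz(f,uv,z):
    d=f["W"][:3,:3]@np.linalg.inv(f["mtx"])@np.r_[uv,1]; o=f["W"][:3,3]; return o+d*(z-o[2])/d[2]
def save(f,n): cv2.imwrite("pics/"+n,cv2.cvtColor(f["color"],cv2.COLOR_RGB2BGR))
E
python3 - <<'E'
from h import *
np.set_printoptions(precision=1,suppress=True)
ims=[]
for n in("scene","side"):
    f=grab(n); ims.append(f["color"])
    for q in("cap_top","cap","neck_rim","boiler","tray_empty","tray"):
        for m in mark_of(f,q)[:3]:
            w=world(f,m["location"]); print(n,q,w,round(m["confidence"],2),pix(f,w))
im=np.hstack(ims); im=cv2.resize(im,(800,300)); 
for n,i in zip("ab",ims): cv2.imwrite(f"pics/{n}.png",i[:,:,::-1])
s=manip.get_state(); print(s)
E
```

```text
scene cap_top [344.7 263.1  39.5] 0.79 [323.9 156.6]
scene cap_top [505.8 250.9 210.6] 0.65 [352.2 142. ]
scene cap_top [367.6 168.7  37.4] 0.45 [297.1 168.8]
scene cap [370.7 162.1   1.5] 0.72 [295.  179.2]
scene cap [344.4 264.1  -3.3] 0.62 [323.1 167.4]
scene cap [502.2 256.3 170.6] 0.58 [351.4 153.8]
scene neck_rim [502.6 257.2 182.1] 0.74 [352.4 150.1]
scene boiler [506.3 251.3   0.5] 0.93 [342.4 203.3]
scene tray_empty [ 480.1 -132.7    4.9] 0.58 [204.2 230.4]
scene tray [ 461.4 -213.1   -1.7] 0.65 [172.7 234.7]
side cap_top [501.7 254.1 212.3] 0.95 [244.3 292.3]
side cap_top [369.4 162.5  37.7] 0.89 [335.2 334.4]
side cap_top [346.8 263.   41. ] 0.74 [321.  385.7]
side cap [500.7 249.4 171.4] 0.83 [248.5 302.9]
side cap [371.2 161.1   0.6] 0.6 [333.1 341.5]
side cap [340.1 265.7   0.5] 0.58 [322.2 396.4]
side neck_rim [510.  254.  177.1] 0.72 [242.1 300.8]
side boiler [503.1 253.8  -0. ] 0.95 [252.9 346.5]
side tray_empty [ 478.7 -133.     1. ] 0.6 [348.5 224. ]
side tray [ 469.7 -219.2    0.5] 0.84 [365.9 203.8]
{'t': 0.7, 'joints': array([-1.4,  0.3,  0. ,  1.3,  0. ,  1.4]), 'dq': array([ 0., -0., -0.,  0., -0., -0.]), 'joint_efforts': array([ -0. , -48. ,  29.9,  -0. ,  -0. ,  -0. ]), 'ee_pos': array([ 194.9, -541. ,  231.4]), 'eef_rot': array([0. , 1. , 0.2, 0. ]), 'contact_force': array([-0.1, -0.7,  0.5]), 'ft_torque': array([-0.,  0.,  0.]), 'finger_force': 0.0, 'finger_gap': 85.3291705019492}
```

View pics/a.png

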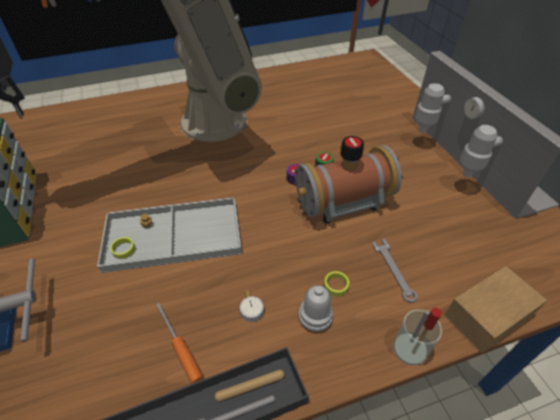

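View pics/b.png

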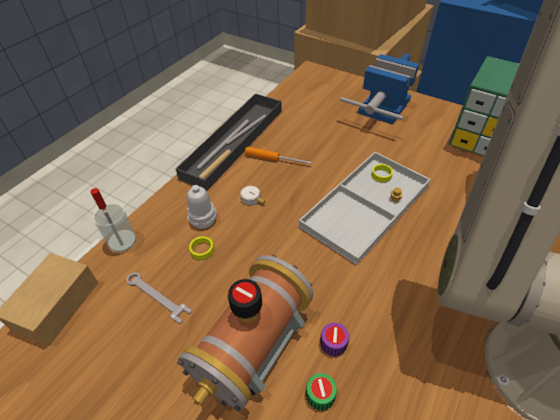

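The black cap sits on the boiler's neck: scene (352,147), side (245,295). The purple cap at side (335,337) and the green one at side (321,388) are look-alikes standing on the bench. The black one fits, by colour and by its place on the neck; I'll confirm that with an enlarged wrist crop. Next I need the tool axes, so I can transit.

```bash
cat >> h.py <<'E'
def tool():
    s=manip.get_state(); q=s["eef_rot"]; return s,R.from_quat([q[1],q[2],q[3],q[0]]).as_matrix()
def shift(p):
    s,M=tool(); return M.T@(np.array(p)-s["ee_pos"])/10
E
python3 - <<'E'
from h import *
np.set_printoptions(precision=3,suppress=True)
s,M=tool(); print(M); print(shift([490,240,370])); f=grab("wrist"); print(f["T_tool_cam"],f["mtx"])
E
```

```text
[[ 0.941  0.339  0.   ]
 [ 0.339 -0.941 -0.   ]
 [ 0.     0.    -1.   ]]
[ 54.234 -63.473 -13.873]
[[   0.      -0.956   -0.293   73.984]
 [   1.       0.      -0.       0.32 ]
 [   0.      -0.293    0.956 -143.824]
 [   0.       0.       0.       1.   ]] [[334.031   0.    277.129]
 [  0.    334.031 210.653]
 [  0.      0.      1.   ]]
```

Emit:
move_arm([
  {"xyz":[5,-5.7,-3],"spin":-0.15,"grip":8.5},
  {"xyz":[9,-10.3,-6],"spin":-0.3,"grip":8.5},
  {"xyz":[12,-14,-8],"spin":-0.45,"grip":8.5},
  {"xyz":[16,-18,-8],"spin":-0.6,"grip":8.5},
  {"xyz":[19,-22,-8],"spin":-0.75,"grip":8.5},
  {"xyz":[22,-26,-8],"spin":-0.9,"grip":8.5},
  {"xyz":[26,-30,-8],"spin":-1.05,"grip":8.5},
  {"xyz":[29,-34,-8],"spin":-1.2,"grip":8.5},
  {"xyz":[32,-37,-8],"spin":-1.35,"grip":8.5},
  {"xyz":[35,-41,-8],"spin":-1.5,"grip":8.5},
  {"xyz":[39,-45,-8],"spin":-1.65,"grip":8.5},
  {"xyz":[42,-48,-8],"spin":-1.8,"grip":8.5},
])

```text
t: 1.95
ee_pos: [406.9, 7.7, 311.7]
eef_rot: [0.001, 0.475, 0.88, 0.0]
contact_force: [0.0, -1.4, -0.3]
finger_gap: 85.5
finger_force: 0.0
```

Run:
```python
from h import *
np.set_printoptions(precision=3,suppress=True)
s,M=tool(); print(s["t"],s["ee_pos"],s["joints"],M); print(shift([503,253,310]))
```

```text
1.95 [406.918   7.685 311.746] [-0.179 -0.029 -0.161  1.436 -0.     0.811] [[-0.549  0.836  0.002]
 [ 0.836  0.549 -0.001]
 [-0.001  0.001 -1.   ]]
[15.227 21.5    0.176]
```

Emit:
move_arm([
  {"xyz":[3,4,0],"spin":0,"grip":8.5},
  {"xyz":[5.5,8,0],"spin":0,"grip":8.5},
  {"xyz":[8,12,0],"spin":0,"grip":8.5},
  {"xyz":[11,16,0],"spin":0,"grip":8.5},
  {"xyz":[13.5,19,0],"spin":0,"grip":8.5},
  {"xyz":[14.7,20.8,0],"spin":0,"grip":8.5},
  {"xyz":[14.7,20.8,0],"spin":0,"grip":8.5},
  {"xyz":[14.7,20.8,0],"spin":0,"grip":8.5},
  {"xyz":[14.7,20.8,0],"spin":0,"grip":8.5},
])

```text
t: 2.85
ee_pos: [500.9, 241.2, 311.3]
eef_rot: [0.0, 0.478, 0.878, -0.0]
contact_force: [0.2, -0.5, 0.2]
finger_gap: 85.0
finger_force: 0.0
```

```bash
cat > look.py <<'E'
from h import *
np.set_printoptions(precision=2,suppress=True)
s,M=tool(); print(s["t"],s["ee_pos"],s["joints"],s["contact_force"])
f=grab("wrist")
for q in("cap_top","cap","neck_rim","boiler"):
    for m in mark_of(f,q)[:2]: print(q,world(f,m["location"]),round(m["confidence"],2))
c=f["color"].astype(int)
red=((c[...,0]>110)&(c[...,1]<80)&(c[...,2]<80)).astype(np.uint8)
n,l,st,ce=cv2.connectedComponentsWithStats(red)
for i in range(1,n):
    if st[i,4]>150: print("red",ce[i],st[i],onz(f,ce[i],211))
np.save("pics/w.npy",f["W"])
im=cv2.resize(f["color"],(800,600))[:,:,::-1]; cv2.imwrite("pics/w1.png",im)
E
python3 look.py
```

```text
2.85 [500.88 241.18 311.33] [ 0.3   0.27  0.18  1.48 -0.    1.3 ] [ 0.24 -0.49  0.16]
cap_top [363.67 164.75  44.02] 0.89
cap_top [346.24 264.53  40.66] 0.78
cap [345.09 266.69   2.66] 0.72
cap [502.44 252.15 173.05] 0.66
neck_rim [801.38  39.43   1.15] 0.58
neck_rim [502.06 247.75 210.01] 0.56
boiler [503.35 249.86  -4.17] 0.8
boiler [503.79 254.29 172.09] 0.47
red [175.93  81.09] [160  65  32  34 639] [391.82 280.7  211.  ]
red [299.63  76.1 ] [287  67  36  21 280] [460.97 329.26 211.  ]
red [263.45 139.84] [ 235   95   64   81 1444] [463.03 279.85 211.  ]
red [289.61 199.66] [ 266  176   49   50 1545] [503.37 252.98 211.  ]
```

View pics/w1.png

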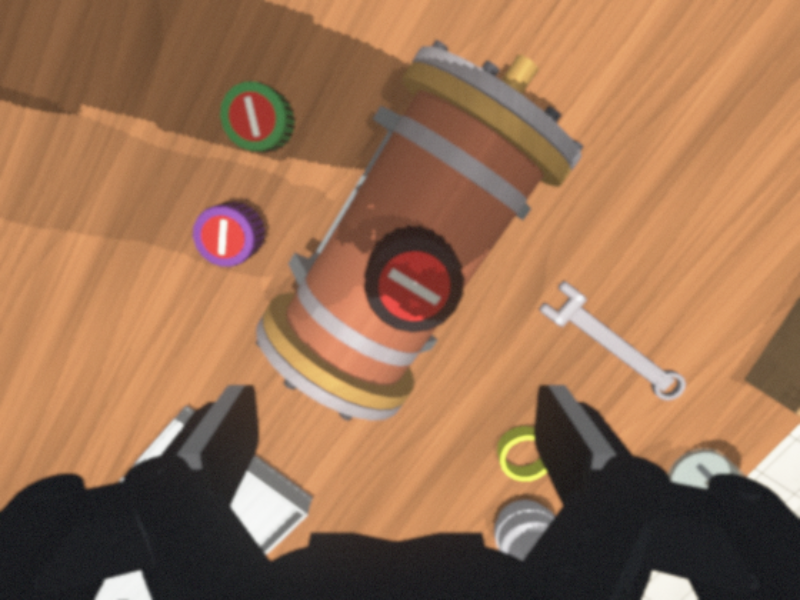

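The enlarged wrist view confirms it: the black cap with red disc and white bar is on the boiler's neck at (415,282) of the enlarged picture. The green one at (255,117) and the purple one at (228,235) are on the bench. Next I triangulate its height.

Run:
```python
from h import *
np.set_printoptions(precision=2,suppress=True)
A=[];B=[];fs=[]
for n in("wrist","scene","side"):
    f=grab(n); p=pix(f,[503,253,211]); c=f["color"].astype(int)
    m=((c[...,0]>90)&(c[...,0]>c[...,1]*1.8)&(c[...,0]>c[...,2]*1.8))
    yy,xx=np.mgrid[:420,:560]; r=30 if n=="wrist" else 14
    m&=(np.hypot(xx-p[0],yy-p[1])<r)
    if n=="wrist": m&=True
    h=cv2.convexHull(np.argwhere(m)[:,::-1].astype(np.int32)); e=cv2.fitEllipse(h); uv=np.array(e[0])
    mm=cv2.moments(h); uv=np.array([mm['m10'],mm['m01']])/mm['m00']
    d=f["W"][:3,:3]@np.linalg.inv(f["mtx"])@np.r_[uv,1]; d/=np.linalg.norm(d)
    P=np.eye(3)-np.outer(d,d); o=f["W"][:3,3]; w=1/np.linalg.norm(o-[503,253,211])**2
    A.append(w*P);B.append(w*P@o); print(n,uv,m.sum(),e[1],o); fs.append((f,uv))
x=np.linalg.solve(sum(A),sum(B)); print(x)
for a,b in((0,1),(0,2),(1,2)): print(a,b,np.linalg.solve(A[a]+A[b],B[a]+B[b]))
for f,uv in fs: print(pix(f,x)-uv)
# bar direction from wrist
f=fs[0][0]; c=f["color"].astype(int); p=fs[0][1]
m=(c.min(2)>120)&(np.hypot(xx-p[0],yy-p[1])<26); pts=np.array([onz(f,q[::-1],x[2])[:2] for q in np.argwhere(m)])
q=pts-pts.mean(0); v=np.linalg.svd(q)[2][0]; print("bar",m.sum(),np.arctan2(v[1],v[0]),pts.mean(0))
for n in("scene","side"):
    f=grab(n)
    for k in range(1):
        c=f["color"]; g=cv2.resize(c,None,fx=2,fy=2)
print(manip.get_state()["t"])
```

```text
wrist [289.01 199.52] 1643 (49.19615936279297, 50.770442962646484) [459.56 303.58 455.44]
scene [351.08 141.65] 31 (6.605694770812988, 14.881909370422363) [1175.89 -168.47  793.6 ]
side [244.06 292.06] 323 (20.6621036529541, 23.39776611328125) [266.47 501.95 781.82]
[503.66 252.34 208.99]
0 1 [503.64 252.33 209.12]
0 2 [503.87 252.33 208.4 ]
1 2 [503.12 251.78 208.97]
[-0.2   0.05]
[1.17 0.3 ]
[ 0.09 -0.13]
bar 198 0.014626374975492167 [503.96 252.17]
3.35
```

Run:
```python
from h import *
np.set_printoptions(precision=3,suppress=True)
s,M=tool(); print(s["t"],s["ee_pos"],s["joints"]); print(M); print(shift([503.6,252.3,170]))
```

```text
3.35 [501.251 241.854 311.324] [ 0.305  0.269  0.18   1.482 -0.     1.301]
[[-0.544  0.839  0.   ]
 [ 0.839  0.544 -0.   ]
 [-0.     0.    -1.   ]]
[ 0.751  0.762 14.132]
```

Emit:
move_arm([
  {"xyz":[0.75,0.75,1],"spin":0,"grip":8.5},
  {"xyz":[0.75,0.75,4],"spin":0,"grip":8.5},
  {"xyz":[0.75,0.75,7],"spin":0,"grip":8.5},
  {"xyz":[0.75,0.75,9],"spin":0,"grip":8.5},
  {"xyz":[0.75,0.75,9.5],"spin":0,"grip":8.5},
  {"xyz":[0.75,0.75,9.5],"spin":0,"grip":8.5},
  {"xyz":[0.75,0.75,9.5],"spin":0,"grip":8.5},
])

```text
t: 4.05
ee_pos: [504.0, 252.9, 217.1]
eef_rot: [0.0, 0.477, 0.879, 0.0]
contact_force: [-0.8, -0.2, 0.2]
finger_gap: 85.2
finger_force: 0.0
```

Run:
```python
from h import *
np.set_printoptions(precision=3,suppress=True)
print(shift([503.6,252.3,170]))
f=grab("wrist"); print(pix(f,[503.6,252.3,209])); save(f,"w2.png"); s=manip.get_state(); print(s["t"],s["ee_pos"],s["contact_force"])
```

```text
[-0.025 -0.072  4.708]
[277.682 265.035]
4.1 [504.241 252.88  217.426] [ 0.008 -0.432  0.491]
```

View pics/w2.png

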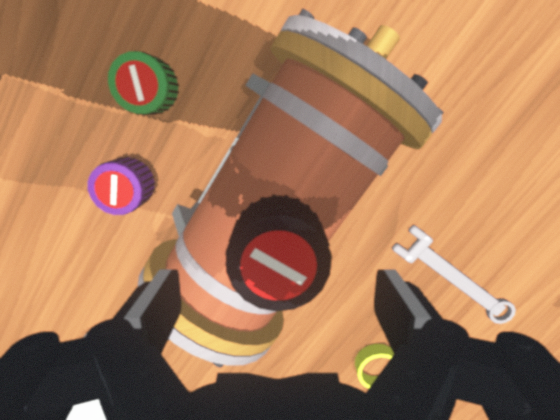

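The wrist picture shows the black cap's top at (278,266), which matches the prediction, centred between the fingers. I go down and grip.

Emit:
move_arm([
  {"xyz":[0,-0.06,2],"spin":0,"grip":8.5},
  {"xyz":[0,-0.06,4],"spin":0,"grip":8.5},
  {"xyz":[0,-0.06,4.7],"spin":0,"grip":8.5},
  {"xyz":[0,-0.06,4.7],"spin":0,"grip":8.5},
  {"xyz":[0,-0.06,4.7],"spin":0,"grip":6.2},
  {"xyz":[0,-0.06,4.7],"spin":0,"grip":6.0},
  {"xyz":[0,-0.06,4.7],"spin":0,"grip":5.8},
  {"xyz":[0,-0.06,4.7],"spin":0,"grip":5.6},
  {"xyz":[0,-0.06,4.7],"spin":0,"grip":5.4},
  {"xyz":[0,-0.06,4.7],"spin":0,"grip":5.0},
  {"xyz":[0,-0.06,4.7],"spin":0,"grip":5.0},
], force=50)

```text
t: 5.2
ee_pos: [504.4, 252.8, 170.5]
eef_rot: [0.001, 0.477, 0.879, 0.002]
contact_force: [2.6, 2.5, 5.6]
finger_gap: 52.5
finger_force: 51.4
```

```bash
cat > st.py <<'E'
from h import *
np.set_printoptions(precision=3,suppress=True)
s,M=tool(); print(s["t"],s["ee_pos"],s["joints"],s["contact_force"],s["ft_torque"],s["finger_gap"],s["finger_force"])
E
python3 st.py
```

```text
5.2 [504.367 252.796 170.525] [ 0.322  0.314 -0.104  1.15   0.     1.318] [2.554 2.455 5.639] [ 0.461 -0.487  0.047] 52.45699693095744 51.425080611370504
```

Emit:
move_arm([
  {"xyz":[0,0,0.05],"spin":0,"grip":5.0},
  {"xyz":[0,0,0.1],"spin":0,"grip":5.0},
  {"xyz":[0,0,0.1],"spin":0,"grip":5.0},
])

```text
t: 5.5
ee_pos: [504.4, 252.8, 169.8]
eef_rot: [0.001, 0.477, 0.879, 0.002]
contact_force: [1.5, 1.6, 7.7]
finger_gap: 52.7
finger_force: 51.4
```

Emit:
move_arm([
  {"xyz":[0,0,0.05],"spin":0,"grip":5.0},
  {"xyz":[0,0,0.1],"spin":0,"grip":5.0},
  {"xyz":[0,0,0.1],"spin":0,"grip":5.0},
])

```text
t: 5.8
ee_pos: [504.4, 252.8, 169.0]
eef_rot: [0.001, 0.478, 0.879, 0.002]
contact_force: [2.4, 0.9, 8.9]
finger_gap: 52.9
finger_force: 51.4
```

Emit:
move_arm([
  {"xyz":[0,0,0.05],"spin":0,"grip":5.0},
  {"xyz":[0,0,0.1],"spin":0,"grip":5.0},
  {"xyz":[0,0,0.1],"spin":0,"grip":5.0},
])

```text
t: 6.1
ee_pos: [504.4, 252.8, 168.2]
eef_rot: [0.001, 0.478, 0.879, 0.002]
contact_force: [0.5, 1.9, 10.1]
finger_gap: 52.7
finger_force: 51.5
```

Emit:
move_arm([
  {"xyz":[0,0,0.05],"spin":0,"grip":5.0},
  {"xyz":[0,0,0.1],"spin":0,"grip":5.0},
  {"xyz":[0,0,0.1],"spin":0,"grip":5.0},
])

```text
t: 6.4
ee_pos: [504.4, 252.8, 167.4]
eef_rot: [0.001, 0.477, 0.879, 0.002]
contact_force: [0.4, 1.1, 11.1]
finger_gap: 52.6
finger_force: 51.6
```

Emit:
move_arm([
  {"xyz":[0,0,0.05],"spin":0,"grip":5.0},
  {"xyz":[0,0,0.1],"spin":0,"grip":5.0},
  {"xyz":[0,0,0.1],"spin":0,"grip":5.0},
])

```text
t: 6.7
ee_pos: [504.4, 252.8, 166.5]
eef_rot: [0.001, 0.478, 0.879, 0.002]
contact_force: [-1.0, 2.0, 11.8]
finger_gap: 52.6
finger_force: 51.7
```

Emit:
move_arm([
  {"xyz":[0,0,0.05],"spin":0,"grip":5.0},
  {"xyz":[0,0,0.1],"spin":0,"grip":5.0},
  {"xyz":[0,0,0.1],"spin":0,"grip":5.0},
])

```text
t: 7.0
ee_pos: [504.4, 252.8, 165.7]
eef_rot: [0.002, 0.477, 0.879, 0.002]
contact_force: [-0.2, 1.9, 13.2]
finger_gap: 52.8
finger_force: 51.8
```

Emit:
move_arm([
  {"xyz":[0,0,0.05],"spin":0,"grip":5.0},
  {"xyz":[0,0,0.1],"spin":0,"grip":5.0},
  {"xyz":[0,0,0.1],"spin":0,"grip":5.0},
])

```text
t: 7.3
ee_pos: [504.4, 252.8, 164.9]
eef_rot: [0.002, 0.477, 0.879, 0.002]
contact_force: [0.3, 1.9, 12.9]
finger_gap: 52.8
finger_force: 51.8
```

Emit:
move_arm([
  {"xyz":[0,0,0.05],"spin":0,"grip":5.0},
  {"xyz":[0,0,0.1],"spin":0,"grip":5.0},
  {"xyz":[0,0,0.1],"spin":0,"grip":5.0},
])

```text
t: 7.6
ee_pos: [504.4, 252.8, 164.1]
eef_rot: [0.002, 0.478, 0.879, 0.002]
contact_force: [-1.4, 0.4, 14.9]
finger_gap: 52.7
finger_force: 51.9
```

Emit:
move_arm([
  {"xyz":[0,0,0.05],"spin":0,"grip":5.0},
  {"xyz":[0,0,0.1],"spin":0,"grip":5.0},
  {"xyz":[0,0,0.1],"spin":0,"grip":5.0},
])

```text
t: 7.9
ee_pos: [504.4, 252.8, 163.9]
eef_rot: [0.002, 0.477, 0.879, 0.002]
contact_force: [-1.1, 0.7, 19.3]
finger_gap: 52.8
finger_force: 52.5
```

Emit:
move_arm([
  {"xyz":[0,0,0.05],"spin":0,"grip":5.0},
  {"xyz":[0,0,0.1],"spin":0,"grip":5.0},
  {"xyz":[0,0,0.1],"spin":0,"grip":5.0},
])

```text
t: 8.2
ee_pos: [504.5, 252.8, 163.8]
eef_rot: [0.002, 0.477, 0.879, 0.002]
contact_force: [-3.8, -0.8, 24.3]
finger_gap: 53.1
finger_force: 53.0
```

The solid floor is at z≈163.9 and the force is about 24 N. I back off about 0.7 mm, still clear of the notches, and start the turn gently.

Emit:
move_arm([
  {"xyz":[0,0,-0.15],"spin":0,"grip":5.0},
  {"xyz":[0,0,-0.25],"spin":0,"grip":5.0},
  {"xyz":[0,0,-0.25],"spin":-0.04,"grip":5.0},
  {"xyz":[0,0,-0.25],"spin":-0.08,"grip":5.0},
  {"xyz":[0,0,-0.25],"spin":-0.12,"grip":5.0},
  {"xyz":[0,0,-0.25],"spin":-0.16,"grip":5.0},
  {"xyz":[0,0,-0.25],"spin":-0.16,"grip":5.0},
])

```text
t: 8.9
ee_pos: [504.5, 252.7, 164.6]
eef_rot: [0.002, 0.405, 0.914, 0.002]
contact_force: [-0.5, 1.4, 13.6]
finger_gap: 52.8
finger_force: 52.1
```

```bash
cat > bar.py <<'E'
from h import *
np.set_printoptions(precision=3,suppress=True)
s,M=tool(); print(s["t"],s["ee_pos"],s["joints"],s["contact_force"],s["ft_torque"],s["finger_gap"],"toolyaw",np.arctan2(M[1,0],M[0,0]))
f=grab("wrist"); z=s["ee_pos"][2]+38; c=f["color"].astype(int); p=pix(f,s["ee_pos"]+[0,0,38])
yy,xx=np.mgrid[:420,:560]
m=(c.min(2)>115)&(np.hypot(xx-p[0],yy-p[1])<36); pts=np.array([onz(f,q[::-1],z)[:2] for q in np.argwhere(m)])
q=pts-pts.mean(0); v=np.linalg.svd(q)[2][0]; print("bar",m.sum(),np.arctan2(v[1],v[0]),pts.mean(0),p)
save(f,"bar.png")
E
python3 bar.py
```

```text
8.9 [504.456 252.696 164.558] [ 0.322  0.316 -0.116  1.134  0.     1.157] [-0.534  1.366 13.612] [0.127 0.066 0.018] 52.79313252238935 toolyaw 2.3067135555091807
bar 986 0.16873991692047743 [505.001 251.046] [280.23  321.079]
```

Emit:
move_arm([
  {"xyz":[0,0,0],"spin":-0.1,"grip":5.0},
  {"xyz":[0,0,0],"spin":-0.2,"grip":5.0},
  {"xyz":[0,0,0],"spin":-0.3,"grip":5.0},
  {"xyz":[0,0,0],"spin":-0.4,"grip":5.0},
  {"xyz":[0,0,0],"spin":-0.5,"grip":5.0},
  {"xyz":[0,0,0],"spin":-0.6,"grip":5.0},
  {"xyz":[0,0,0],"spin":-0.7,"grip":5.0},
  {"xyz":[0,0,0],"spin":-0.8,"grip":5.0},
  {"xyz":[0,0,0],"spin":-0.9,"grip":5.0},
  {"xyz":[0,0,0],"spin":-1.0,"grip":5.0},
  {"xyz":[0,0,0],"spin":-1.0,"grip":5.0},
])

```text
t: 10.05
ee_pos: [504.6, 252.5, 164.5]
eef_rot: [0.003, -0.083, 0.997, 0.0]
contact_force: [0.6, 0.4, 14.2]
finger_gap: 53.0
finger_force: 52.1
```

```bash
python3 bar.py
python3 - <<'E'
from h import *
for n in("scene","side"):
    f=grab(n)
    for k in regions_of(f,"boiler")[:1]: print(n,k["confidence"],k["mask"].sum()); np.savez("pics/"+n,m=k["mask"])
    save(f,n+"2.png")
E
```

```text
10.05 [504.554 252.507 164.536] [ 0.322  0.316 -0.116  1.134 -0.     0.156] [ 0.566  0.375 14.205] [0.023 0.083 0.123] 52.9507414512009 toolyaw -2.9752704366949225
bar 981 -1.9715157011231 [505.145 252.336] [278.34  323.142]
scene 0.68 5421
side 0.87 9611
```

View pics/bar.png

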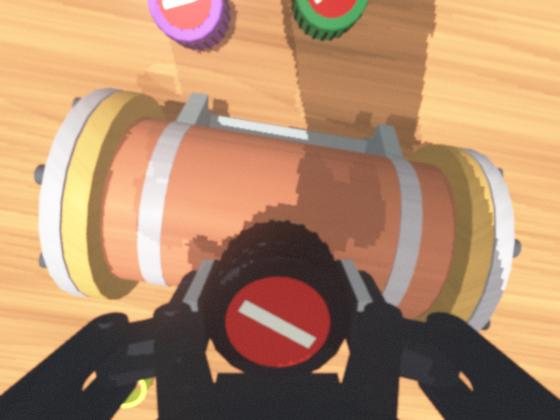

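The picture shows the black cap held between the fingers, with its bar from (242,308) to (312,342). The boiler's rail runs from (220,119) to (365,142). I check the boiler's yaw from the rail.

Run:
```python
from h import *
f=grab("wrist"); c=cv2.cvtColor(f["color"],cv2.COLOR_RGB2GRAY)
def yaw(a,b,z): 
    d=onz(f,b,z)-onz(f,a,z); return np.arctan2(d[1],d[0])%np.pi-np.pi/2
print("guess rail",[yaw((220,119),(365,142),z) for z in(20,60)])
for l in cv2.createLineSegmentDetector().detect(c)[0][:,0]:
    if np.hypot(l[0]-l[2],l[1]-l[3])>50: 
        print(l.round(0),round(yaw(l[:2],l[2:],40),3))
```

```text
guess rail [np.float64(0.011537555975653202), np.float64(0.01153755597565298)]
[448. 309. 560. 399.] -0.521
[ -1. 395. 103. 311.] 0.851
[ 86. 263.  87. 201.] 1.56
[303. 130. 219. 116.] -0.004
[237. 311. 307. 347.] -0.396
[316. 337. 246. 300.] -0.396
[222. 124. 330. 145.] -0.017
[ 57. 232.  62. 179.] 1.463
[ 39. 183.  38. 242.] 1.511
[158. 243. 169. 169.] 1.498
[471. 193. 471. 243.] -1.232
[421. 242. 422. 191.] -1.288
[287.  49. 233.  38.] -0.014
```

Emit:
move_arm([
  {"xyz":[0,0,0],"spin":-0.08,"grip":5.0},
  {"xyz":[0,0,0],"spin":-0.15,"grip":5.0},
  {"xyz":[0,0,0],"spin":-0.15,"grip":5.0},
  {"xyz":[0,0,-0.1],"spin":-0.15,"grip":5.0},
  {"xyz":[0,0,-0.2],"spin":-0.15,"grip":5.0},
  {"xyz":[0,0,-0.3],"spin":-0.15,"grip":5.0},
])

```text
t: 10.95
ee_pos: [504.5, 252.5, 167.2]
eef_rot: [0.002, -0.156, 0.988, 0.0]
contact_force: [1.5, -0.0, 10.1]
finger_gap: 53.2
finger_force: 52.0
```

```bash
python3 bar.py
```

```text
10.95 [504.517 252.497 167.19 ] [ 0.322  0.315 -0.111  1.141 -0.     0.008] [ 1.53  -0.026 10.104] [ 0.12  -0.171  0.082] 53.1927316219359 toolyaw -2.8274005558835595
bar 969 -1.8222783400727118 [504.981 252.451] [277.897 323.246]
```

Emit:
move_arm([
  {"xyz":[0,0,-0.1],"spin":0,"grip":5.0},
  {"xyz":[0,0,-0.2],"spin":0,"grip":5.0},
  {"xyz":[0,0,-0.3],"spin":0,"grip":5.0},
  {"xyz":[0,0,-0.4],"spin":0,"grip":5.0},
  {"xyz":[0,0,-0.5],"spin":0,"grip":5.0},
])

```text
t: 11.5
ee_pos: [504.4, 252.5, 171.3]
eef_rot: [0.002, -0.156, 0.988, 0.0]
contact_force: [2.1, 1.0, 5.8]
finger_gap: 52.3
finger_force: 51.6
```

Emit:
move_arm([
  {"xyz":[0,0,-0.15],"spin":0,"grip":5.0},
  {"xyz":[0,0,-0.3],"spin":0,"grip":5.0},
  {"xyz":[0,0,-0.45],"spin":0,"grip":5.0},
  {"xyz":[0,0,-0.6],"spin":0,"grip":5.0},
  {"xyz":[0,0,-0.8],"spin":0,"grip":5.0},
  {"xyz":[0,0,-1.0],"spin":0,"grip":5.0},
])

```text
t: 12.1
ee_pos: [502.7, 251.8, 178.5]
eef_rot: [-0.001, -0.156, 0.988, -0.0]
contact_force: [4.6, -0.5, -4.2]
finger_gap: 52.9
finger_force: 53.1
```

Emit:
move_arm([
  {"xyz":[0,0,0],"spin":0,"grip":5.0},
])

```text
t: 12.2
ee_pos: [502.5, 251.7, 179.1]
eef_rot: [-0.001, -0.156, 0.988, -0.0]
contact_force: [1.0, -0.0, -0.9]
finger_gap: 52.8
finger_force: 53.2
```

```bash
python3 bar.py
```

```text
12.2 [502.484 251.748 179.071] [ 0.322  0.31  -0.088  1.175 -0.     0.008] [ 1.047 -0.038 -0.868] [ 0.022 -0.424  0.038] 52.840212459946265 toolyaw -2.827494488921901
bar 964 -1.8209450151141022 [503.067 251.691] [277.877 322.698]
```

Emit:
move_arm([
  {"xyz":[0,0,-0.3],"spin":0,"grip":5.0},
  {"xyz":[0,0,-0.8],"spin":0,"grip":5.0},
  {"xyz":[0,0,-1.6],"spin":0,"grip":5.0},
  {"xyz":[0,0,-2.8],"spin":0,"grip":5.0},
  {"xyz":[0.5,-1.2,-4],"spin":0,"grip":5.0},
  {"xyz":[1.5,-4,-5],"spin":0,"grip":5.0},
  {"xyz":[2.8,-7,-5.5],"spin":0,"grip":5.0},
  {"xyz":[4,-10,-5.5],"spin":0,"grip":5.0},
  {"xyz":[5.1,-13,-5.5],"spin":0,"grip":5.0},
  {"xyz":[6.3,-16,-5.5],"spin":0,"grip":5.0},
  {"xyz":[7.5,-19,-5.5],"spin":0,"grip":5.0},
  {"xyz":[8.7,-22,-5.5],"spin":0,"grip":5.0},
])

```text
t: 13.45
ee_pos: [487.8, 14.0, 236.0]
eef_rot: [0.001, -0.156, 0.988, -0.0]
contact_force: [0.3, -0.7, -0.7]
finger_gap: 52.7
finger_force: 53.2
```

Emit:
move_arm([
  {"xyz":[1.2,-3,0],"spin":0,"grip":5.0},
  {"xyz":[2.4,-6,0],"spin":0,"grip":5.0},
  {"xyz":[3.6,-9,0],"spin":0,"grip":5.0},
  {"xyz":[4.6,-11.6,0],"spin":0,"grip":5.0},
  {"xyz":[5.3,-13.3,0],"spin":0,"grip":5.0},
  {"xyz":[5.4,-13.8,0],"spin":0,"grip":5.0},
  {"xyz":[5.4,-13.8,0],"spin":0,"grip":5.0},
])

```text
t: 14.15
ee_pos: [479.3, -133.0, 235.5]
eef_rot: [0.0, -0.155, 0.988, -0.0]
contact_force: [0.0, 0.5, -1.0]
finger_gap: 52.7
finger_force: 53.2
```

```bash
python3 bar.py
python3 - <<'E'
from h import *
np.set_printoptions(precision=2,suppress=True)
for n in("side","scene"):
    f=grab(n)
    for q in("tray_empty","tray"):
        for m in mark_of(f,q)[:1]: print(n,q,world(f,m["location"]),m["confidence"])
    if n=="side": save(f,"side3.png"); print(pix(f,[479,-133,4]))
print(shift([479,-133,14]),manip.get_state()["contact_force"])
E
```

```text
14.15 [ 479.341 -132.979  235.498] [-0.432  0.161 -0.141  1.268 -0.    -0.744] [ 0.024  0.46  -0.958] [ 0.011 -0.006 -0.009] 52.740524094691565 toolyaw -2.8293545720477944
bar 687 -1.8232181862893602 [ 479.934 -132.961] [277.862 322.9  ]
side tray_empty [ 758.24 -247.77    1.06] 0.22
side tray [ 468.67 -217.79    0.65] 0.71
[348.45 223.18]
scene tray_empty [ 481.88 -131.93    4.74] 0.93
scene tray [ 463.61 -217.3    -4.64] 0.93
[ 0.11 -0.15 22.08] [-1.03  0.79 -2.29]
```

View pics/side3.png

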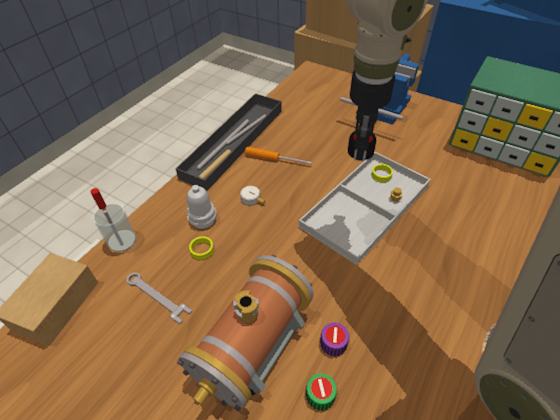

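The side picture shows the bare neck at (246,305), the cap held at (362,145), and the tray's empty half centred near (349,222). I go down to just above the floor.

Emit:
move_arm([
  {"xyz":[0,0,2],"spin":0,"grip":5.0},
  {"xyz":[0,0,5.5],"spin":0,"grip":5.0},
  {"xyz":[0,0,9],"spin":0,"grip":5.0},
  {"xyz":[0,0,12.5],"spin":0,"grip":5.0},
  {"xyz":[0,0,16],"spin":0,"grip":5.0},
  {"xyz":[0,0,19],"spin":0,"grip":5.0},
  {"xyz":[0,0,21],"spin":0,"grip":5.0},
  {"xyz":[0,0,22],"spin":0,"grip":5.0},
  {"xyz":[0,0,22.3],"spin":0,"grip":5.0},
  {"xyz":[0,0,22.3],"spin":0,"grip":5.0},
])

```text
t: 15.5
ee_pos: [479.9, -132.0, 12.1]
eef_rot: [0.0, -0.157, 0.988, -0.0]
contact_force: [-0.7, -0.3, -1.1]
finger_gap: 52.9
finger_force: 53.3
```

Emit:
move_arm([
  {"xyz":[0,0,0.1],"spin":0,"grip":5.0},
  {"xyz":[0,0,0.2],"spin":0,"grip":5.0},
  {"xyz":[0,0,0.3],"spin":0,"grip":5.0},
  {"xyz":[0,0,0.4],"spin":0,"grip":5.0},
  {"xyz":[0,0,0.4],"spin":0,"grip":5.0},
])

```text
t: 16.0
ee_pos: [479.5, -132.0, 7.8]
eef_rot: [0.0, -0.156, 0.988, -0.0]
contact_force: [0.3, 1.1, -0.7]
finger_gap: 52.4
finger_force: 53.3
```

Emit:
move_arm([
  {"xyz":[0,0,0.1],"spin":0,"grip":5.0},
  {"xyz":[0,0,0.2],"spin":0,"grip":5.0},
  {"xyz":[0,0,0.2],"spin":0,"grip":5.0},
])

```text
t: 16.3
ee_pos: [479.3, -131.9, 5.5]
eef_rot: [-0.0, -0.156, 0.988, 0.0]
contact_force: [-0.5, -0.5, -0.9]
finger_gap: 52.9
finger_force: 53.3
```

Emit:
move_arm([
  {"xyz":[0,0,0.05],"spin":0,"grip":5.0},
  {"xyz":[0,0,0.1],"spin":0,"grip":5.0},
  {"xyz":[0,0,0.1],"spin":0,"grip":5.0},
])

```text
t: 16.6
ee_pos: [479.4, -132.0, 4.6]
eef_rot: [-0.0, -0.156, 0.988, -0.0]
contact_force: [1.1, -0.2, -1.5]
finger_gap: 53.0
finger_force: 53.3
```

Emit:
move_arm([
  {"xyz":[0,0,0.05],"spin":0,"grip":5.0},
  {"xyz":[0,0,0.1],"spin":0,"grip":5.0},
  {"xyz":[0,0,0.1],"spin":0,"grip":5.0},
])

```text
t: 16.9
ee_pos: [479.6, -132.0, 4.1]
eef_rot: [0.0, -0.156, 0.988, -0.0]
contact_force: [-1.6, 0.7, 3.4]
finger_gap: 53.0
finger_force: 53.8
```

Emit:
move_arm([
  {"xyz":[0,0,0.05],"spin":0,"grip":5.0},
  {"xyz":[0,0,0.1],"spin":0,"grip":5.0},
  {"xyz":[0,0,0.1],"spin":0,"grip":5.0},
])

```text
t: 17.2
ee_pos: [479.6, -132.0, 4.0]
eef_rot: [0.0, -0.156, 0.988, -0.0]
contact_force: [-4.1, 1.0, 13.7]
finger_gap: 52.9
finger_force: 54.7
```

Emit:
move_arm([
  {"xyz":[0,0,-0.12],"spin":0,"grip":5.0},
  {"xyz":[0,0,-0.12],"spin":0,"grip":5.0},
  {"xyz":[0,0,-0.12],"spin":0,"grip":5.4},
  {"xyz":[0,0,-0.12],"spin":0,"grip":5.8},
  {"xyz":[0,0,-0.12],"spin":0,"grip":6.4},
  {"xyz":[0,0,-0.12],"spin":0,"grip":7.2},
  {"xyz":[0,0,-0.12],"spin":0,"grip":8.0},
  {"xyz":[0,0,-0.12],"spin":0,"grip":8.0},
  {"xyz":[0,0,-0.12],"spin":0,"grip":8.0},
  {"xyz":[0,0,-0.12],"spin":0,"grip":8.0},
], force=20)

```text
t: 18.2
ee_pos: [479.5, -132.0, 3.9]
eef_rot: [-0.0, -0.156, 0.988, -0.0]
contact_force: [1.0, 0.1, -0.4]
finger_gap: 80.0
finger_force: 0.0
```

Emit:
move_arm([
  {"xyz":[0,0,-0.5],"spin":0,"grip":8.0},
  {"xyz":[0,0,-1.5],"spin":0,"grip":8.0},
  {"xyz":[0,0,-3],"spin":0,"grip":8.0},
  {"xyz":[0,0,-6],"spin":0,"grip":8.0},
  {"xyz":[0,0,-9],"spin":0,"grip":8.0},
  {"xyz":[0,0,-12],"spin":0,"grip":8.0},
  {"xyz":[0,0,-15],"spin":0,"grip":8.0},
  {"xyz":[0,0,-15],"spin":0,"grip":8.0},
  {"xyz":[0,0,-15],"spin":0,"grip":8.0},
])

```text
t: 19.1
ee_pos: [480.1, -132.3, 155.3]
eef_rot: [0.001, -0.156, 0.988, -0.001]
contact_force: [-1.2, 1.2, 0.1]
finger_gap: 79.9
finger_force: 0.0
```

```bash
python3 -c "
from h import *
f=grab('wrist');g=grab('side');s=manip.get_state();print(s['t'],s['ee_pos'],s['finger_gap'],s['contact_force'])
im=np.hstack([cv2.resize(f['color'],(400,300)),cv2.resize(g['color'][120:300,250:490],(400,300))]);cv2.imwrite('pics/end.png',im[:,:,::-1])
for m in mark_of(f,'cap')[:2]: print(world(f,m['location']),m['confidence'])"
```

```text
19.2 [ 478.88373814 -131.67217678  153.39274814] 80.22604410940748 [-0.23149918 -0.89628998 -1.51638335]
[ 478.42460862 -128.36081696    5.89457707] 0.79
```

View pics/end.png

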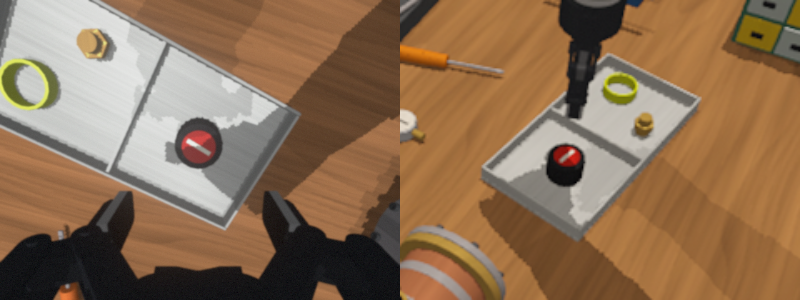

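The cap stands upright, skirt down, in the empty half: wrist view (199,143), side crop (566,163). The ring and the fitting are where they were, and the gripper is clear. I hand the job in.

```bash
python3 -c "
from workcell import manip
print(manip.finish_job())"
```

```text
the job is handed in; nothing more can be done
None
```

The black cap was pressed, turned about 1.32 rad anticlockwise, lifted off and set skirt down in the tray's empty half. The highest reading between moves was about 24 N, and I handed in at about 19 s.

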